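# Draw a plug-in home with the long T-key

## Robot

A 6-joint arm with a two-finger parallel gripper is mounted at the origin on the work surface. World frame = base frame: x ahead of the robot, y to its left, z up, the work surface at z = 0. Lengths are in m, angles in rad, forces in N, time in s.
With the tool pointing down it reaches from about 0.3 to 0.825 m from the base axis. Payload 5.4 kg.
Tool frame: the origin (TCP) lies between the finger pads; the fingertips stand env.tips_ahead ahead of it and the grasp point (between the pads) lies 6 mm ahead of it (env.tips_ahead is the distance from the TCP to the fingertips, in m); z points along the fingers, y is the line along which they close (so a half turn about z gives the same grasp; the last joint's range is limited). The gripper opens to 92 mm and grips with 3 to 60 N. Pads are 20 mm wide; open, the fingers measure 128 mm over their backs; the gripper's body (75 mm by 189 mm) begins 69 mm behind the grasp point.
Start: joints at [1.029, 0.158, 1.597, -0, 1.386, -0.21], TCP at [0.187, 0.544, 0.24] pointing down, gripper open.
Joint ranges: [-2.91, 2.91], [-0.94, 2.29], [0.18, 2.7], [-1.29, 4.43], [0.17, 2.64], [-3, 3]. Speed limits (rad/s): [2.57, 2.57, 3.14, 3.14, 3.14, 3.14].

## Interface

Orientations are given as a rotation vector (axis times angle).
In Python, from bench import telemetry, get_image, ticket, env gives the robot as it stands.
- The arm moves only by the tool apply_moves, never from a script. Its argument "series" is a list of rows, each a list of 7 numbers: the turn, a rotation vector about the tool's x, y, z in degrees, then the shift along the tool's x, y, z in m, then the opening, from 0 (shut) to 1 (fully open). A call has 1 to 12 rows; each row shifts and turns the commanded pose from where the row before left it, along the tool's axes as they then stand; what a row does not reach is not made up. A row lasts 1/12 s, in which the tool goes at most 41.7 mm and 7.16 degrees, less where a joint would pass 70% of its speed; a pose out of reach is approached as far as the arm can. A call is refused whole if a number of a shift passes 0.0417 or a number of a turn 7.16, either way. A call with a gripper value outside its range is refused whole. The fingers move at their own pace and stop on an object; "squeeze" is the grip in N (left out, the last holds). Time passes only in rows, so rows that do not move let the fingers close. It gives the time, the measured TCP pose, the force, the opening and the grip force at its end, in the units of the state.
- telemetry.state(): the state, without advancing time (a new reading comes with each control period).
- get_image(name): name is "scene" or "top" or "wrist"; returns a dict with "frame" (480x640x3 uint8, blue, green, red), "camera_matrix" (3x3 intrinsics, pixels), "cam_to_world" (4x4, takes a point from camera to world coordinates). Camera axes: x right, y down, z forward; pixel columns grow to the right and rows downward; lengths in m; the calibration is good to about 2 mm. A picture is of the moment at which its call begins. There is no depth.
- ticket.job_done(): hands the job in; it is judged then, once.
The state is a dict: "clock": time; "q": joint angles; "joint_velocities": joint speeds; "effort": joint torques, N m; "ee_pos": TCP position; "tcp_rot": TCP orientation; "wrist_force": force on the tool from outside, world axes, zero at the start; "moment": the same for the moment, N m; "grip_width": opening from 0.0 (shut) to 1.0 (fully open); "gripper_force": force on a finger pad.
Only numpy, scipy, OpenCV 4.12 (cv2) and the standard library are available. Lean on these libraries where they do the work, as an engineer would, in place of code of your own. Each camera call takes 0.05 s, during which the arm holds its last target. There are 200 camera calls.

## Task

One plug-in of the small rack still stands proud of its neighbours. Take the long T-key from its wooden stand, lower it down the open access tube of that plug-in, feel lightly for the square stem at the bottom until the socket drops well down over it, and turn the stem clockwise until the plug-in is drawn fully home, flush with its neighbours, never forcing the key and never pressing on the rack. Then lift the key out and put it back upright in its hole in the stand, leaving everything else on the bench alone.

Things in the scene. Friction and masses are not known exactly. Their poses are not given: they have to be found in the camera images.
- tkey: T-key, 157 mm tall, about 0.34 kg: at the bottom a dark steel square-tube socket 21 mm square outside and 32 mm tall, with an open 16 mm square hole 22 mm deep from below; a round 10 mm steel shank with a 30 mm wide grey guide collar 45 to 57 mm above the lower end; at the top a black moulded cross handle. Origin: centre of the socket's lower end; z runs up the shank, x along the cross handle. It starts upright in the stand.
- key_handle (a point): middle of the T-key's cross handle, 146 mm above the key's lower end. The handle is a flat-sided bar 84 mm long (key's x), 16 mm thick (key's y) and 22 mm high; the middle can be gripped across the 16 mm from above; a moderate grip is enough.
- key_stand: fixed hardwood block 70 x 120 x 75 mm (x, y, z), origin at the centre of its underside. It has one large round hole for the T-key and two small empty ones.
- stand_hole (a point): centre of the mouth of the stand's large hole, on the block's top face 75 mm above the bench; the hole is round, 35 mm wide, 60 mm deep, straight down. The T-key stands on its floor with its handle's middle about 161 mm above the bench, turned any way.
- subrack: small aluminium instrument rack lying on its back, fixed, panels facing up: 133 mm (x) x 240 mm (y), its rim and the flush panels 135 mm above the bench; origin at the centre of its underside. Three plug-ins side by side along its y, 71 mm apart, in any order.
- tube_mouth (a point): point on the axis of the plug-in's access tube at the height of the flush panels, 135 mm above the bench (5 mm below the proud panel's face). The tube is vertical, fixed in the rack, round, 35 mm wide inside, flared to 41 mm at the mouth, open from the panel down to the stem; it keeps the key's socket within about 3 mm of the axis.
- stem_tip (a point): top of the steel stem, on the tube's axis, 69 mm below tube_mouth. Round and tapered for 6 mm (8 mm wide at the tip, 13.6 mm below), then 14 mm square. How the square is turned is not measured: feel for it or look down the tube. A socket set down crosswise rests on the square's corners, lower end 6 mm below this point; in line within 8 degrees it drops until it rests on the tip, lower end 22 mm below.
- bay: the rack slot with the proud plug-in (panel 128 x 70 mm, open round hole, two jacks), its stem and cam; origin on the bench under the slot's middle, axes as the rack's. From its start the stem turns clockwise only: first freely (0.03 N m) by 0.07 to 1.22 rad, then drawing the plug-in in over a further 0.45 rad at about 0.1 N m, then it meets a hard stop. It stays where left.
- module (a joint): how far the plug-in has been drawn in, m: 0 at the start (panel standing 5 mm proud), 0.005 fully home (panel flush with its neighbours, 135 mm above the bench). Only the stem may draw it in.
- plugin_meter: neighbouring plug-in, fixed and already home, with a small meter window 6 mm high; its access hole is shut with a plug. Origin on the bench under its middle.
- plugin_dials: neighbouring plug-in, fixed and already home, with two black dials 14 mm high; its access hole is shut with a plug. Origin on the bench under its middle.
- spool: loose metal solder spool standing on the bench, 54 mm wide, 42 mm high; origin at the centre of its underside. To be left alone.
- screw_tin: loose closed steel tin of screws, 52 mm wide, 50 mm high; origin at the centre of its underside. To be left alone.
- screwdriver: loose red-handled screwdriver lying on the bench; origin on its underside. To be left alone.
There are look-alikes about, which are no part of the job. What is shaped like the tkey but red or white is not meant. Of the things shaped like the key_stand, the wooden one is meant.

How it is judged:
On the way, in this order (a step that is already met when the one before it is completed fails the run):
1. the T-key's socket is down over the square stem (z of tkey in the frame of tube_mouth below -0.083 m and horizontal distance between tkey and tube_mouth below 0.006 m), for 0.1 s.
2. the plug-in is drawn home while the key is down on the stem (value of joint module above 0.004 m and z of tkey in the frame of tube_mouth below -0.08 m and horizontal distance between tkey and tube_mouth below 0.006 m), for 0.1 s.
At the end, for the whole second after the job is handed in: Plug-in drawn in at least 4 of its 5 mm; T-key back in the stand's large hole (lower end at least 50 mm below the mouth and within 8 mm of its axis), within 0.2 rad of upright, let go and at rest; spool, tin and screwdriver within 20 mm of where they were (value of joint module above 0.004 m and z of tkey in the frame of stand_hole below -0.05 m and horizontal distance between tkey and stand_hole below 0.008 m and angle between tkey's own z axis and vertical below 0.2 rad and linear speed of tkey below 0.02 m/s and distance of each of spool, screw_tin, screwdriver from where it was at the start of the episode below 0.02 m); the robot touches nothing.
It fails at once if the T-key is pressed on the stem or the tube with more than 20 N before its socket has dropped over the square (z of tkey in the frame of tube_mouth above -0.081 m and contact force between tkey and bay above 20 N).
It fails at once if the T-key is forced: its contact with the rack, a plug-in or the stem exceeds 40 N (contact force between tkey and subrack above 40 N or contact force between tkey and bay above 40 N or contact force between tkey and plugin_meter above 40 N or contact force between tkey and plugin_dials above 40 N).
It fails at once if the robot itself presses on the rack or a plug-in with more than 5 N (contact force between any of the fingers, the arm and subrack above 5 N or contact force between any of the fingers, the arm and bay above 5 N or contact force between any of the fingers, the arm and plugin_meter above 5 N or contact force between any of the fingers, the arm and plugin_dials above 5 N).
It fails at once if the spool, the tin or the screwdriver is moved by more than 20 mm (distance of any of spool, screw_tin, screwdriver from where it was at the start of the episode above 0.02 m).
It also fails if it takes over 72 s, if anything falls off the work surface, if the arm or the gripper's body presses on something with over 40 N, if the wrist force passes 120 N, or if a joint passes its speed limit or range.

## Working session

There is one attempt and no reset: what is moved stays moved. The work goes in short steps, Python scripts to look and compute and a tool call to move; the robot and the scene stay as the last step left them, time stands still between calls to the robot, and variables do not carry over. Pictures are saved under pics/ and viewed, at most 10 in all, crops included, and the job is handed in when it is done.

Besides the shell and the picture viewer there is one more tool, called after "Emit:" in YAML: its name, and indented under it one key for each argument. apply_moves: Moves the arm, as the interface text tells. Its arguments: {"type":"object","properties":{"series":{"type":"array"},"squeeze":{"type":"number"}},"required":["series"]}

```bash
ls; mkdir -p pics; cat > h.py <<'E'
import numpy as np, cv2
from scipy.spatial.transform import Rotation as R
from bench import telemetry, get_image, ticket, env
def snap(n,f):
    d=get_image(n); cv2.imwrite('pics/'+f+'.png',d['frame']); np.savez('pics/'+f+'.npz',K=d['camera_matrix'],T=d['cam_to_world']); return d
def back(f,px,z):
    d=np.load('pics/'+f+'.npz'); r=d['T'][:3,:3]@np.linalg.inv(d['K'])@np.array([px[0],px[1],1.]); o=d['T'][:3,3]; return o+r*(z-o[2])/r[2]
def proj(f,p):
    d=np.load('pics/'+f+'.npz'); c=d['T'][:3,:3].T@(np.array(p)-d['T'][:3,3]); u=d['K']@c; return u[:2]/u[2]
def totool(v):
    return R.from_rotvec(telemetry.state()['tcp_rot']).inv().apply(v)
E
python3 - <<'E'
from h import *
a=snap('top','top0'); b=snap('scene','scene0')
s=telemetry.state(); print(s); print(env.tips_ahead)
for f in('top0','scene0'):
    print(np.load('pics/'+f+'.npz')['T'].round(3))
E
```

```text
pics
{'clock': 0.1, 'q': array([ 1.02888585e+00,  1.58994052e-01,  1.59808920e+00, -6.14824016e-06,
        1.38618776e+00, -2.10088480e-01]), 'joint_velocities': array([ 0.0008866 , -0.00109189, -0.00363923, -0.00053275, -0.00105594,
       -0.00117474]), 'effort': array([-4.39734204e-04, -3.86503351e+01, -3.22960281e+01,  7.02969893e-02,
        3.39177868e-02, -4.53256905e-05]), 'ee_pos': array([0.18705897, 0.54317675, 0.23872139]), 'tcp_rot': array([-5.18734049e-01, -3.09785034e+00,  2.45519991e-03]), 'wrist_force': array([ 0.1355389 ,  0.25182318, -0.46303381]), 'moment': array([ 0.00639347, -0.0119484 , -0.02007668]), 'gripper_force': 0.0, 'grip_width': 0.9990009968037189}
0.025
[[ 0.004 -0.978  0.207  0.264]
 [-1.    -0.005 -0.006 -0.051]
 [ 0.007 -0.207 -0.978  1.321]
 [ 0.     0.     0.     1.   ]]
[[-0.583  0.762 -0.281  0.842]
 [ 0.812  0.55  -0.194  0.135]
 [ 0.007 -0.341 -0.94   1.158]
 [ 0.     0.     0.     1.   ]]
```

View pics/top0.png

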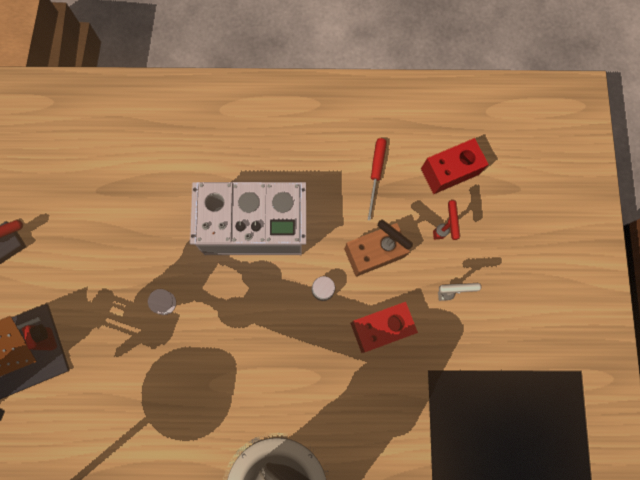

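View pics/scene0.png

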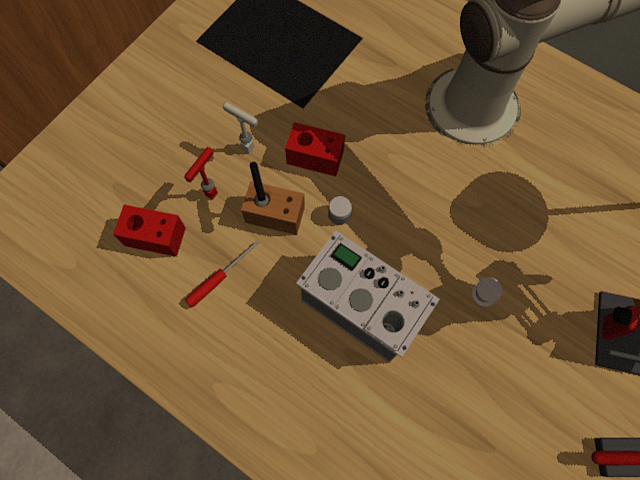

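The candidates for the key are the black-handled one in the wooden stand (top 395,235), the red T (453,220) and the white T (460,290). The candidates for the stand are the wooden one (378,250), the red block (455,165) and the red block (384,327). I choose the black key in the wooden stand. The open tube is the leftmost plug-in, at top (214,203). I'll check both in a close crop.

```bash
python3 - <<'E'
from h import *
t=cv2.imread('pics/top0.png'); s=cv2.imread('pics/scene0.png')
a=cv2.resize(t[170:290,330:430],None,fx=4,fy=4,interpolation=cv2.INTER_CUBIC)
b=cv2.resize(t[170:260,185:285],None,fx=4,fy=4,interpolation=cv2.INTER_CUBIC)
b=cv2.copyMakeBorder(b,0,120,0,0,cv2.BORDER_CONSTANT)
cv2.imwrite('pics/crop1.png',np.hstack([a,b]))
print('tcp',proj('top0',telemetry.state()['ee_pos']))
for n,f,p,z in [('handle','top0',(394,235),.168),('handleS','scene0',(257,184),.161),('hole','top0',(388,244),.075),('holeS','scene0',(262,201),.075),('tube','top0',(214,202),.14),('tubeS','scene0',(393,321),.14),
 ('tin','top0',(323,288),.05),('spool','top0',(161,302),.042),('red','top0',(453,220),.15),('white','top0',(460,288),.15)]:
    print(n,back(f,p,z).round(4))
E
```

```text
tcp [-34.47385861 405.58793311]
handle [ 0.5172 -0.2395  0.168 ]
handleS [ 0.526 -0.236  0.161]
hole [ 0.5175 -0.2411  0.075 ]
holeS [ 0.524  -0.2348  0.075 ]
tube [0.5919 0.1307 0.14  ]
tubeS [0.593  0.1327 0.14  ]
tin [ 0.4238 -0.1003  0.05  ]
spool [0.3923 0.2532 0.042 ]
red [ 0.5536 -0.3653  0.15  ]
white [ 0.4126 -0.3726  0.15  ]
```

View pics/crop1.png

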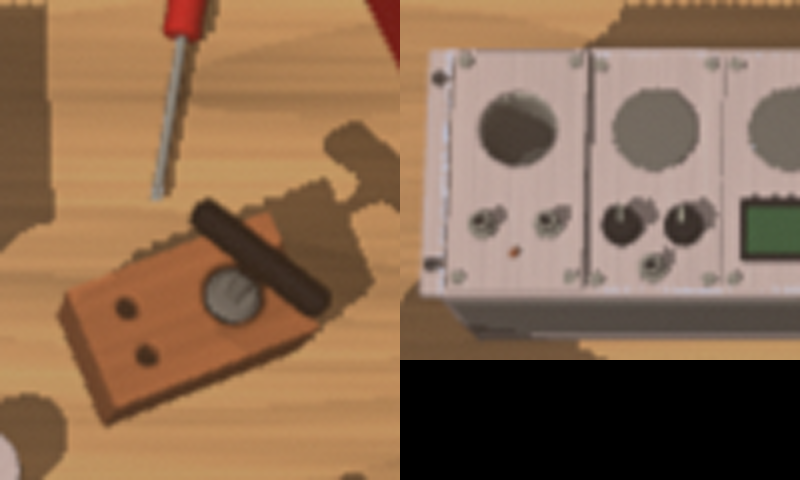

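The crop shows the black handle running from top px (381,223) to (409,245), about 52° in world yaw, over the large hole of the wooden stand. The open tube is at top px (214,202), on the proud plug-in at the rack's left end.

```bash
cat >> h.py <<'E'
def pose():
    s=telemetry.state(); M=R.from_rotvec(s['tcp_rot']); y=M.as_matrix()[:,1]; return np.array(s['ee_pos']),M,np.degrees(np.arctan2(y[1],y[0]))
def delta(p,yawdeg=None):
    """tool-axis shift to reach world p; turn about tool z for finger axis yaw (mod 180)"""
    e,M,yw=pose(); d=M.inv().apply(np.array(p)-e); out=['shift',d.round(4)]
    if yawdeg is not None:
        w=(yawdeg-yw+90)%180-90; out+=['tool z turn',round(-w,1),'or',round(-(w-180*np.sign(w)),1)]
    print(*out,'yaw now',round(yw,1),'q6',telemetry.state()['q'][5].round(3))
E
python3 - <<'E'
from h import *
d=get_image('wrist'); e,M,y=pose(); T=d['cam_to_world']
print('cam in tool',M.inv().apply(T[:3,3]-e).round(4)); print((M.inv().as_matrix()@T[:3,:3]).round(3)); print(d['camera_matrix'])
h1=back('top0',(395.4,234.4),.168);a=back('top0',(381.2,223.2),.172);b=back('top0',(409.5,245.5),.172);print(h1,np.degrees(np.arctan2(*(a-b)[1::-1])))
tb=back('top0',(185+117/4,170+128/4),.14);print(tb)
print(M.as_matrix().round(3)); delta([tb[0],tb[1],.30],0)
E
```

```text
cam in tool [ 0.085  -0.     -0.1442]
[[-0.    -0.955 -0.298]
 [ 1.    -0.    -0.   ]
 [ 0.    -0.298  0.955]]
[[399.54064156   0.         326.16168892]
 [  0.         399.54064156 241.3587064 ]
 [  0.           0.           1.        ]]
[ 0.51849757 -0.24235733  0.168     ] 50.67980350540546
[0.59191803 0.1301806  0.14      ]
[[-0.945  0.326 -0.001]
 [ 0.326  0.945 -0.001]
 [ 0.    -0.001 -1.   ]]
shift [-0.5173 -0.2587 -0.0609] tool z turn 71.0 or -109.0 yaw now 71.0 q6 -0.21
```

Emit:
apply_moves:
  series:
    - [0,0,7.1,0,0,0,1]
    - [0,0,7.1,0,0,0,1]
    - [0,0,7.1,0,0,0,1]
    - [0,0,7.1,0,0,0,1]
    - [0,0,7.1,0,0,0,1]
    - [0,0,7.1,0,0,0,1]
    - [0,0,7.1,0,0,0,1]
    - [0,0,7.1,0,0,0,1]
    - [0,0,7.1,0,0,0,1]
    - [0,0,7.1,0,0,0,1]
    - [0,0,0,-0.031,0.025,0,1]
    - [0,0,0,-0.031,0.025,0,1]

```text
clock: 1.15
ee_pos: [0.2367, 0.4814, 0.239]
tcp_rot: [2.218, 2.225, -0.001]
wrist_force: [-0.2, 0.1, -0.6]
grip_width: 1.001
gripper_force: 0.0
```

Emit:
apply_moves:
  series:
    - [0,0,0,-0.031,0.025,0,1]
    - [0,0,0,-0.031,0.025,0,1]
    - [0,0,0,-0.031,0.025,0,1]
    - [0,0,0,-0.031,0.025,0,1]
    - [0,0,0,-0.031,0.025,0,1]
    - [0,0,0,-0.031,0.025,0,1]
    - [0,0,0,-0.031,0.025,0,1]
    - [0,0,0,-0.031,0.025,0,1]
    - [0,0,0,-0.031,0.025,0,1]
    - [0,0,0,-0.031,0.025,0,1]
    - [0,0,0,-0.031,0.025,0,1]
    - [0,0,0,-0.031,0.025,0,1]

```text
clock: 2.15
ee_pos: [0.538, 0.1077, 0.2393]
tcp_rot: [-2.222, -2.221, 0.0]
wrist_force: [0.5, 2.4, 1.2]
grip_width: 1.0
gripper_force: 0.0
```

Emit:
apply_moves:
  series:
    - [0,0,0,-0.031,0.025,0.01,1]
    - [0,0,0,-0.031,0.025,0.01,1]
    - [0,0,0,0,0,0.01,1]
    - [0,0,0,0,0,0,1]
    - [0,0,0,0,0,0,1]

```text
clock: 2.57
ee_pos: [0.5862, 0.048, 0.2085]
tcp_rot: [-2.22, -2.219, 0.002]
wrist_force: [-0.0, 0.7, -0.1]
grip_width: 0.999
gripper_force: 0.0
```

```bash
python3 - <<'E'
from h import *
d=snap('wrist','w1'); e,M,y=pose(); print(e,y,telemetry.state()['clock'],telemetry.state()['q'])
u=proj('w1',[.592,.130,.14]); print(u, proj('w1',[.592,.130,.066]))
c=cv2.resize(d['frame'],(400,300)); x,yy=np.round(u).astype(int); print(x,yy)
k=d['frame'][max(0,yy-37):yy+38,x-50:x+50]; k=cv2.convertScaleAbs(cv2.resize(k,None,fx=8,fy=8,interpolation=cv2.INTER_CUBIC),alpha=1.6)
cv2.imwrite('pics/w1c.png',k)
E
```

```text
[0.58653297 0.04848066 0.2095323 ] 0.03696543850713849 2.6167 [-1.22859548e-01  2.16955469e-01  1.59040709e+00  3.29703651e-04
  1.33521929e+00 -1.23581622e-01]
[338.47783375 122.44141058] [335.56808476 121.10348572]
338 122
```

View pics/w1c.png

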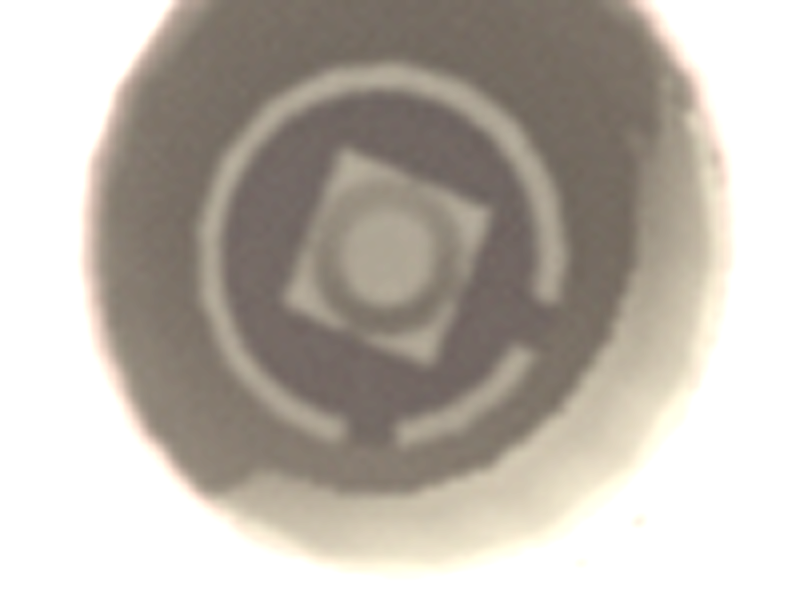

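Looking down the tube, the square stem's corners are at crop (343,150), (492,208), (432,365) and (285,302). Its edges therefore lie at about -21° world yaw (mod 90), with the tip at frame px (336.5,116.5). Next I go above the key.

Emit:
apply_moves:
  series:
    - [0,0,0,-0.036,-0.0085,-0.006,1]
    - [0,0,0,-0.036,-0.0085,-0.006,1]
    - [0,0,0,-0.036,-0.0085,-0.006,1]
    - [0,0,0,-0.036,-0.0085,-0.006,1]
    - [0,0,0,-0.036,-0.0085,-0.006,1]
    - [0,0,0,-0.036,-0.0085,-0.006,1]
    - [0,0,0,-0.036,-0.0085,-0.006,1]
    - [0,0,0,-0.036,-0.0085,-0.006,1]
    - [0,0,6.5,0,0,0,1]
    - [0,0,6.5,0,0,0,1]
    - [0,0,6.5,0,0,0,1]
    - [0,0,6.5,0,0,0,1]

```text
clock: 3.62
ee_pos: [0.5194, -0.2392, 0.2589]
tcp_rot: [2.666, 1.658, 0.001]
wrist_force: [0.1, 0.1, -0.2]
grip_width: 1.002
gripper_force: 0.0
```

Emit:
apply_moves:
  series:
    - [0,0,6.5,0,0,0,1]
    - [0,0,6.5,0,0,0,1]
    - [0,0,0,0,0,0,1]
    - [0,0,0,0,0,0,1]

```text
clock: 3.95
ee_pos: [0.5195, -0.2393, 0.2586]
tcp_rot: [2.831, 1.359, 0.001]
wrist_force: [0.2, 0.7, -0.0]
grip_width: 0.997
gripper_force: 0.0
```

```bash
python3 - <<'E'
from h import *
d=snap('wrist','w2'); e,M,y=pose(); print(e,y,telemetry.state()['clock'])
print('tip',back('w1',(336.5,116.5),.066),'panel',back('w1',(288+408/8,85+250/8),.14))
delta([.5185,-.242,.26],-39)
E
```

```text
[ 0.51943766 -0.23950332  0.25835549] -38.748241929848604 4.0
tip [0.59262007 0.13302087 0.066     ] panel [0.5922404 0.1330176 0.14     ]
shift [-0.0025  0.0008 -0.0016] tool z turn 0.3 or -179.7 yaw now -38.7 q6 0.033
```

View pics/w2.png

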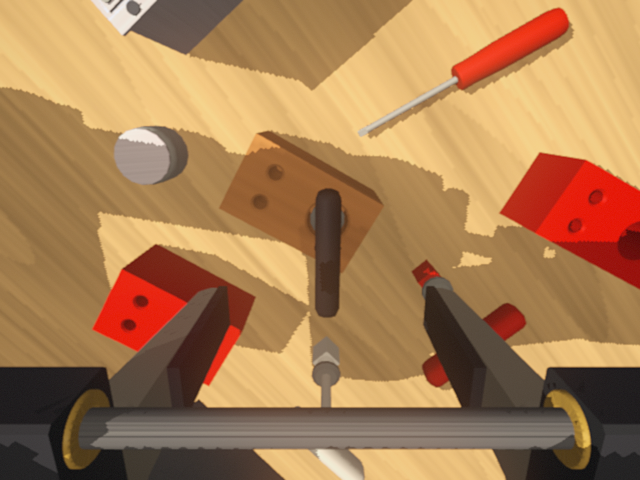

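The handle's top face runs from (328,190) to (327,316), in line with the finger plane. The red and white look-alikes are clear of the fingers.

```bash
python3 - <<'E'
from h import *
a=back('w2',(328,190),.170);b=back('w2',(327,316),.170); c=(a+b)/2
print(a,b,c,np.linalg.norm(a-b),np.degrees(np.arctan2(*(a-b)[1::-1])))
delta([c[0],c[1],.169],np.degrees(np.arctan2(*(a-b)[1::-1]))-90)
E
```

```text
[ 0.54733448 -0.20588589  0.17      ] [ 0.49544897 -0.26967348  0.17      ] [ 0.52139173 -0.23777968  0.17      ] 0.08222507380394314 50.87472761576247
shift [0.0026 0.0004 0.0894] tool z turn 0.4 or -179.6 yaw now -38.7 q6 0.033
```

Emit:
apply_moves:
  series:
    - [0,0,0.4,0.0026,0.0004,0,0.5]
    - [0,0,0,0,0,0.02,0.5]
    - [0,0,0,0,0,0.02,0.5]
    - [0,0,0,0,0,0.02,0.5]
    - [0,0,0,0,0,0.02,0.5]
    - [0,0,0,0,0,0.011,0.5]
    - [0,0,0,0,0,0,0.4]
    - [0,0,0,0,0,0,0.3]
    - [0,0,0,0,0,0,0]
    - [0,0,0,0,0,0,0]
    - [0,0,0,0,0,0,0]
    - [0,0,0,0,0,0,0]
  squeeze: 30

```text
clock: 5.0
ee_pos: [0.5215, -0.239, 0.1677]
tcp_rot: [2.839, 1.342, 0.001]
wrist_force: [-1.1, 1.0, 4.8]
grip_width: 0.176
gripper_force: 30.0
```

Emit:
apply_moves:
  series:
    - [0,0,0,0,0,0,0]
    - [0,0,0,0,0,0,0]
    - [0,0,0,0,0,0,0]

```text
clock: 5.25
ee_pos: [0.5216, -0.239, 0.1677]
tcp_rot: [2.839, 1.342, 0.001]
wrist_force: [-1.5, 1.5, 4.9]
grip_width: 0.174
gripper_force: 30.0
```

Emit:
apply_moves:
  series:
    - [0,0,0,0,0,-0.015,0]
    - [0,0,0,0,0,-0.025,0]
    - [0,0,0,0,0,-0.025,0]
    - [0,0,0,0,0,-0.03,0]
    - [0,0,0,0,0,-0.03,0]
    - [0,0,0,0,0,-0.03,0]
    - [0,0,0,0,0,0,0]
    - [0,0,0,0,0,0,0]

```text
clock: 5.92
ee_pos: [0.5215, -0.239, 0.322]
tcp_rot: [2.839, 1.342, 0.002]
wrist_force: [0.0, 0.6, -4.4]
grip_width: 0.174
gripper_force: 30.0
```

```bash
python3 - <<'E'
from h import *
s=telemetry.state(); print(pose(),s['wrist_force'],s['moment'])
# does the socket lie within view? expected pixels
d=snap('scene','s1'); d2=snap('top','t1')
e=pose()[0]
for f in('s1','t1'):
    print(f,proj(f,e-[0,0,.0067]),proj(f,e-[0,0,.1527]))
u=proj('s1',e-[0,0,.08]).astype(int)
a=d['frame'][u[1]-75:u[1]+75,u[0]-50:u[0]+50]; print(u)
u=proj('t1',e-[0,0,.08]).astype(int); b=d2['frame'][u[1]-75:u[1]+75,u[0]-50:u[0]+50]; print(u)
cv2.imwrite('pics/c2.png',cv2.resize(np.hstack([a,b]),None,fx=4,fy=4,interpolation=cv2.INTER_CUBIC))
delta([.5926,.133,.32],-21)
E
```

```text
(array([ 0.52152027, -0.23898212,  0.32201617]), Rotation.from_matrix(array([[ 6.34859236e-01,  7.72625899e-01,  1.72366633e-03],
                            [ 7.72627817e-01, -6.34857889e-01, -1.31038929e-03],
                            [ 8.18424676e-05,  2.16366529e-03, -9.99997656e-01]])), np.float64(-39.40955536372486)) [ 0.04726725  0.57374754 -4.4112084 ] [-0.06145799  0.10986634  0.03726776]
s1 [249.5189305  143.33596506] [257.74495661 180.23429893]
t1 [405.84192941 216.15304066] [393.0685941  233.81501004]
[253 163]
[399 225]
shift [ 0.3326 -0.1796 -0.0008] tool z turn -18.4 or 161.6 yaw now -39.4 q6 0.048
```

View pics/c2.png

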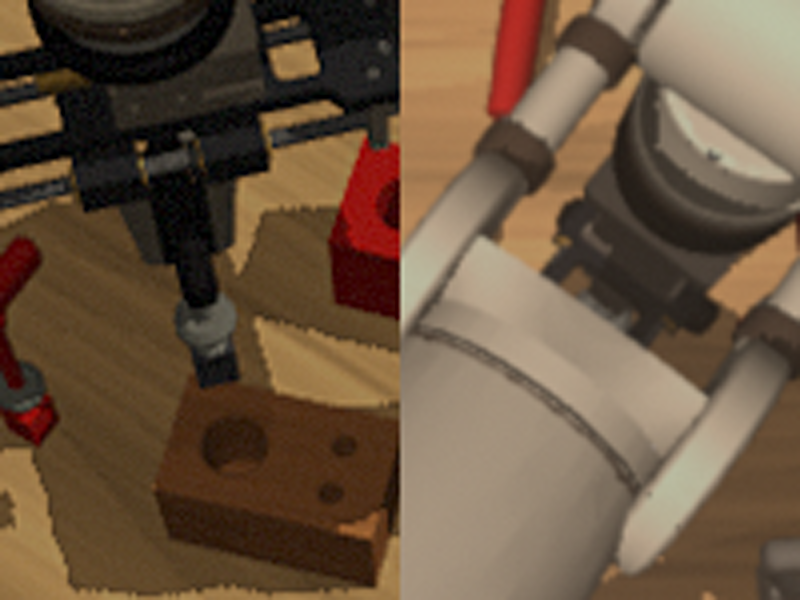

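The key hangs upright in the grip, with its socket end near scene px (257,184). The stand's large hole shows at scene (262,199). Next I go to above the tube.

Emit:
apply_moves:
  series:
    - [0,0,-6.1,0,0,0,0]
    - [0,0,-6.1,0,0,0,0]
    - [0,0,-6.2,0,0,0,0]

```text
clock: 6.27
ee_pos: [0.52, -0.2379, 0.3179]
tcp_rot: [-2.58, -1.783, 0.003]
wrist_force: [-0.3, -0.1, -3.5]
grip_width: 0.172
gripper_force: 30.0
```

Emit:
apply_moves:
  series:
    - [0,0,0,0.02,-0.0036,0,0]
    - [0,0,0,0.03,-0.0054,0,0]
    - [0,0,0,0.034,-0.0061,0,0]
    - [0,0,0,0.034,-0.0061,0,0]
    - [0,0,0,0.034,-0.0061,0,0]
    - [0,0,0,0.034,-0.0061,0,0]
    - [0,0,0,0.034,-0.0061,0,0]
    - [0,0,0,0.034,-0.0061,0,0]
    - [0,0,0,0.034,-0.0061,0,0]
    - [0,0,0,0.034,-0.0061,0,0]
    - [0,0,0,0.03,-0.0054,0,0]
    - [0,0,0,0.021,-0.0038,0,0]

```text
clock: 7.27
ee_pos: [0.591, 0.1365, 0.3178]
tcp_rot: [-2.584, -1.78, 0.007]
wrist_force: [-0.0, 0.4, -4.2]
grip_width: 0.172
gripper_force: 30.0
```

Emit:
apply_moves:
  series:
    - [0,0,0,0,0,0,0]
    - [0,0,0,0,0,0,0]
    - [0,0,0,0,0,0,0]

```text
clock: 7.52
ee_pos: [0.5915, 0.1329, 0.3193]
tcp_rot: [-2.588, -1.778, 0.006]
wrist_force: [0.6, -0.6, -3.9]
grip_width: 0.17
gripper_force: 30.0
```

```bash
python3 - <<'E'
from h import *
d=snap('wrist','w3'); s=telemetry.state(); e,M,y=pose();print(e,y,s['wrist_force'],s['moment'],s['q'])
print('hole',back('s1',(262,199),.075)); print(proj('w3',[.5924,.133,.14]),proj('w3',e-[0,0,.1527]))
delta([.5925,.133,.32],-21)
E
```

```text
[0.59168381 0.1325305  0.31983466] -21.066596013255772 [-1.04560036 -0.56087392 -4.21143256] [-0.08380298  0.07651543 -0.0218347 ] [ 2.15985842e-02  2.01954809e-01  1.39049826e+00 -6.02445358e-04
  1.55217111e+00  3.89289980e-01]
hole [ 0.5203236  -0.23763798  0.075     ]
[328.33967479 221.8984509 ] [327.7660881  231.66956749]
shift [ 0.0007  0.0006 -0.0002] tool z turn -0.1 or 179.9 yaw now -21.1 q6 0.389
```

View pics/w3.png

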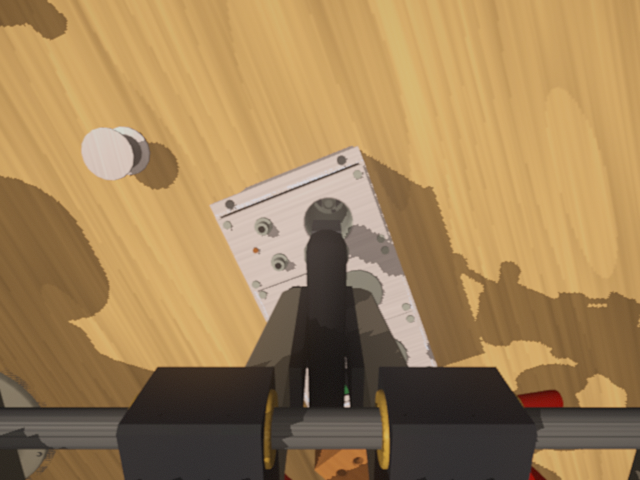

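The socket is hidden behind the handle, and the tube mouth at (328,218) is in line with it. I'll lower gently.

Emit:
apply_moves:
  series:
    - [0,0,0,0.0007,0.0006,0.008,0]
    - [0,0,0,0,0,0.01,0]
    - [0,0,0,0,0,0.006,0]
    - [0,0,0,0,0,0.004,0]
    - [0,0,0,0,0,0.004,0]
    - [0,0,0,0,0,0.004,0]
    - [0,0,0,0,0,0,0]

```text
clock: 8.15
ee_pos: [0.5927, 0.1339, 0.2846]
tcp_rot: [-2.589, -1.779, 0.002]
wrist_force: [0.8, -0.4, -4.3]
grip_width: 0.173
gripper_force: 30.0
```

Emit:
apply_moves:
  series:
    - [0,0,0,0,0,0.004,0]
    - [0,0,0,0,0,0.004,0]
    - [0,0,0,0,0,0.004,0]
    - [0,0,0,0,0,0,0]

```text
clock: 8.48
ee_pos: [0.5926, 0.134, 0.2724]
tcp_rot: [-2.588, -1.779, 0.002]
wrist_force: [0.3, -0.9, -3.8]
grip_width: 0.17
gripper_force: 30.0
```

Emit:
apply_moves:
  series:
    - [0,0,0,0,0,0.004,0]
    - [0,0,0,0,0,0.004,0]
    - [0,0,0,0,0,0.004,0]
    - [0,0,0,0,0,0.004,0]
    - [0,0,0,0,0,0,0]

```text
clock: 8.9
ee_pos: [0.5925, 0.134, 0.2562]
tcp_rot: [-2.588, -1.779, 0.003]
wrist_force: [-0.5, -1.2, -4.2]
grip_width: 0.174
gripper_force: 30.0
```

Emit:
apply_moves:
  series:
    - [0,0,0,0,0,0.004,0]
    - [0,0,0,0,0,0.004,0]
    - [0,0,0,0,0,0.004,0]
    - [0,0,0,0,0,0.004,0]
    - [0,0,0,0,0,0,0]

```text
clock: 9.32
ee_pos: [0.5925, 0.134, 0.2403]
tcp_rot: [-2.588, -1.779, 0.003]
wrist_force: [-0.4, 0.2, -4.8]
grip_width: 0.171
gripper_force: 30.0
```

Emit:
apply_moves:
  series:
    - [0,0,0,0,0,0.004,0]
    - [0,0,0,0,0,0.004,0]
    - [0,0,0,0,0,0.004,0]
    - [0,0,0,0,0,0.004,0]
    - [0,0,0,0,0,0.003,0]
    - [0,0,0,0,0,0,0]

```text
clock: 9.82
ee_pos: [0.5926, 0.134, 0.2215]
tcp_rot: [-2.588, -1.779, 0.002]
wrist_force: [-0.4, 0.4, -3.3]
grip_width: 0.171
gripper_force: 30.0
```

Emit:
apply_moves:
  series:
    - [0,0,0,0,0,0.0015,0]
    - [0,0,0,0,0,0.0015,0]
    - [0,0,0,0,0,0,0]

```text
clock: 10.07
ee_pos: [0.5931, 0.134, 0.2194]
tcp_rot: [-2.589, -1.779, 0.0]
wrist_force: [-0.7, 0.8, -3.6]
grip_width: 0.171
gripper_force: 30.0
```

Emit:
apply_moves:
  series:
    - [0,0,0,0,0,0.001,0]
    - [0,0,0,0,0,0.001,0]
    - [0,0,0,0,0,0,0]

```text
clock: 10.32
ee_pos: [0.593, 0.134, 0.2174]
tcp_rot: [-2.589, -1.779, 0.0]
wrist_force: [-1.4, 0.3, -4.1]
grip_width: 0.169
gripper_force: 30.0
```

Emit:
apply_moves:
  series:
    - [0,0,0,0,0,0.001,0]
    - [0,0,0,0,0,0.001,0]
    - [0,0,0,0,0,0,0]

```text
clock: 10.57
ee_pos: [0.593, 0.134, 0.2153]
tcp_rot: [-2.589, -1.779, 0.001]
wrist_force: [-0.7, 0.2, -4.0]
grip_width: 0.171
gripper_force: 30.0
```

Emit:
apply_moves:
  series:
    - [0,0,0,0,0,0.001,0]
    - [0,0,0,0,0,0.001,0]
    - [0,0,0,0,0,0,0]

```text
clock: 10.82
ee_pos: [0.593, 0.134, 0.2133]
tcp_rot: [-2.589, -1.779, 0.001]
wrist_force: [-0.3, 0.9, -3.4]
grip_width: 0.171
gripper_force: 30.0
```

Emit:
apply_moves:
  series:
    - [0,0,0,0,0,0.001,0]
    - [0,0,0,0,0,0.0005,0]
    - [0,0,0,0,0,0,0]

```text
clock: 11.07
ee_pos: [0.593, 0.134, 0.2119]
tcp_rot: [-2.589, -1.779, 0.0]
wrist_force: [0.3, 0.2, -3.6]
grip_width: 0.169
gripper_force: 30.0
```

Emit:
apply_moves:
  series:
    - [0,0,0,0,0,0.001,0]
    - [0,0,0,0,0,0.0005,0]
    - [0,0,0,0,0,0,0]

```text
clock: 11.32
ee_pos: [0.593, 0.134, 0.2104]
tcp_rot: [-2.589, -1.779, 0.0]
wrist_force: [-0.2, -0.5, -3.7]
grip_width: 0.172
gripper_force: 30.0
```

Emit:
apply_moves:
  series:
    - [0,0,0,0,0,0.001,0]
    - [0,0,0,0,0,0.0005,0]
    - [0,0,0,0,0,0,0]

```text
clock: 11.57
ee_pos: [0.593, 0.134, 0.2089]
tcp_rot: [-2.589, -1.779, 0.0]
wrist_force: [-0.1, -0.4, -3.4]
grip_width: 0.172
gripper_force: 30.0
```

Emit:
apply_moves:
  series:
    - [0,0,0,0,0,0.001,0]
    - [0,0,0,0,0,0.0005,0]
    - [0,0,0,0,0,0,0]

```text
clock: 11.82
ee_pos: [0.593, 0.134, 0.2074]
tcp_rot: [-2.589, -1.779, 0.0]
wrist_force: [0.1, -0.6, -3.8]
grip_width: 0.173
gripper_force: 30.0
```

It dropped over the square without force. I'll go on down to just above the tip rest.

Emit:
apply_moves:
  series:
    - [0,0,0,0,0,0.0015,0]
    - [0,0,0,0,0,0.0015,0]
    - [0,0,0,0,0,0.0015,0]
    - [0,0,0,0,0,0,0]

```text
clock: 12.15
ee_pos: [0.5928, 0.134, 0.2025]
tcp_rot: [-2.589, -1.779, 0.001]
wrist_force: [-0.8, 0.3, -4.3]
grip_width: 0.173
gripper_force: 30.0
```

Emit:
apply_moves:
  series:
    - [0,0,0,0,0,0.001,0]
    - [0,0,0,0,0,0.001,0]
    - [0,0,0,0,0,0.001,0]
    - [0,0,0,0,0,0,0]
    - [0,0,0,0,0,0,0]

```text
clock: 12.57
ee_pos: [0.5931, 0.134, 0.2]
tcp_rot: [-2.589, -1.779, 0.0]
wrist_force: [0.3, -0.1, -4.2]
grip_width: 0.173
gripper_force: 30.0
```

Emit:
apply_moves:
  series:
    - [0,0,3,0,0,0,0]
    - [0,0,3,0,0,0,0]
    - [0,0,3,0,0,0,0]
    - [0,0,3,0,0,0,0]
    - [0,0,0,0,0,0,0]
  squeeze: 22

```text
clock: 12.98
ee_pos: [0.5932, 0.1338, 0.2002]
tcp_rot: [2.762, 1.497, 0.0]
wrist_force: [0.7, 0.4, -3.8]
grip_width: 0.168
gripper_force: 22.0
```

```bash
cat > m.py <<'E'
from h import *
s=telemetry.state(); e,M,y=pose(); print(s['clock'],e.round(4),'yaw',y.round(1),'F',s['wrist_force'].round(1),'M',s['moment'].round(3),'tau6',s['effort'][5].round(3),'q6',s['q'][5].round(3))
E
python3 m.py
```

```text
12.9833 [0.5932 0.1338 0.2002] yaw -33.1 F [ 0.7  0.4 -3.8] M [-0.19   0.058  0.054] tau6 0.538 q6 0.601
```

Emit:
apply_moves:
  series:
    - [0,0,3,0,0,0,0]
    - [0,0,3,0,0,0,0]
    - [0,0,3,0,0,0,0]
    - [0,0,3,0,0,0,0]
    - [0,0,3,0,0,0,0]
    - [0,0,0,0,0,0,0]

```text
clock: 13.48
ee_pos: [0.5933, 0.1337, 0.2002]
tcp_rot: [2.932, 1.125, 0.0]
wrist_force: [0.8, -0.5, -4.4]
grip_width: 0.171
gripper_force: 22.0
```

```bash
python3 m.py
```

```text
13.4833 [0.5933 0.1337 0.2002] yaw -48.0 F [ 0.8 -0.5 -4.4] M [-0.331  0.011  0.022] tau6 0.541 q6 0.861
```

Emit:
apply_moves:
  series:
    - [0,0,3,0,0,0,0]
    - [0,0,3,0,0,0,0]
    - [0,0,3,0,0,0,0]
    - [0,0,3,0,0,0,0]
    - [0,0,0,0,0,0,0]

```text
clock: 13.9
ee_pos: [0.5933, 0.1337, 0.2002]
tcp_rot: [3.033, 0.814, 0.001]
wrist_force: [-0.1, -1.1, -4.1]
grip_width: 0.168
gripper_force: 22.0
```

```bash
python3 m.py
```

```text
13.9 [0.5933 0.1337 0.2002] yaw -60.0 F [-0.1 -1.1 -4.1] M [-0.383  0.018  0.061] tau6 0.543 q6 1.07
```

Emit:
apply_moves:
  series:
    - [0,0,3,0,0,0,0]
    - [0,0,3,0,0,0,0]
    - [0,0,3,0,0,0,0]
    - [0,0,3,0,0,0,0]
    - [0,0,0,0,0,0,0]

```text
clock: 14.32
ee_pos: [0.5934, 0.1337, 0.2002]
tcp_rot: [3.102, 0.494, 0.001]
wrist_force: [0.1, -1.2, -4.1]
grip_width: 0.171
gripper_force: 22.0
```

```bash
python3 m.py
```

```text
14.3167 [0.5934 0.1337 0.2002] yaw -71.9 F [ 0.1 -1.2 -4.1] M [-0.533 -0.08   0.02 ] tau6 0.592 q6 1.279
```

Emit:
apply_moves:
  series:
    - [0,0,3,0,0,0,0]
    - [0,0,3,0,0,0,0]
    - [0,0,3,0,0,0,0]
    - [0,0,3,0,0,0,0]
    - [0,0,0,0,0,0,0]

```text
clock: 14.73
ee_pos: [0.5933, 0.1336, 0.2002]
tcp_rot: [3.136, 0.168, 0.001]
wrist_force: [1.3, -2.4, -4.5]
grip_width: 0.172
gripper_force: 22.0
```

```bash
python3 m.py
```

```text
14.7333 [0.5933 0.1336 0.2002] yaw -83.9 F [ 1.3 -2.4 -4.5] M [-0.651 -0.071  0.068] tau6 0.607 q6 1.488
```

Emit:
apply_moves:
  series:
    - [0,0,3,0,0.0005,0,0]
    - [0,0,3,0,0.0005,0,0]
    - [0,0,3,0,0,0,0]
    - [0,0,0,0,0,0,0]

```text
clock: 15.07
ee_pos: [0.5933, 0.133, 0.2002]
tcp_rot: [-3.141, 0.079, -0.001]
wrist_force: [0.0, -0.4, -4.2]
grip_width: 0.174
gripper_force: 22.0
```

```bash
python3 m.py
```

```text
15.0667 [0.5933 0.133  0.2002] yaw -92.9 F [ 0.  -0.4 -4.2] M [-0.434 -0.072  0.093] tau6 0.603 q6 1.643
```

Emit:
apply_moves:
  series:
    - [0,0,3,0,0,0,0]
    - [0,0,3,0,0,0,0]
    - [0,0,3,0,0,0,0]
    - [0,0,0,0,0,0,0]

```text
clock: 15.4
ee_pos: [0.5933, 0.133, 0.2002]
tcp_rot: [3.125, -0.324, 0.001]
wrist_force: [-0.4, -1.8, -3.6]
grip_width: 0.175
gripper_force: 22.0
```

```bash
python3 m.py
```

```text
15.4 [0.5933 0.133  0.2002] yaw -101.8 F [-0.4 -1.8 -3.6] M [-0.447 -0.109  0.085] tau6 0.651 q6 1.8
```

Emit:
apply_moves:
  series:
    - [0,0,2,0,0,0,0]
    - [0,0,2,0,0,0,0]
    - [0,0,2,0,0,0,0]
    - [0,0,0,0,0,0,0]

```text
clock: 15.73
ee_pos: [0.5933, 0.133, 0.2002]
tcp_rot: [3.104, -0.486, 0.0]
wrist_force: [0.4, -0.9, -3.3]
grip_width: 0.171
gripper_force: 22.0
```

```bash
python3 m.py; python3 - <<'E'
from h import *
d=snap('scene','s2')
u=proj('s2',[.57,.13,.14]).astype(int); v=proj('scene0',[.57,.13,.14]).astype(int)
a=cv2.imread('pics/scene0.png')[v[1]-60:v[1]+60,v[0]-80:v[0]+60]; b=d['frame'][u[1]-60:u[1]+60,u[0]-80:u[0]+60]
cv2.imwrite('pics/c3.png',cv2.resize(np.hstack([a,b]),(800,343),interpolation=cv2.INTER_CUBIC)); print(u,v)
E
```

```text
15.7333 [0.5933 0.133  0.2002] yaw -107.8 F [ 0.4 -0.9 -3.3] M [-0.387 -0.038  0.24 ] tau6 0.616 q6 1.904
[398 310] [398 310]
```

View pics/c3.png

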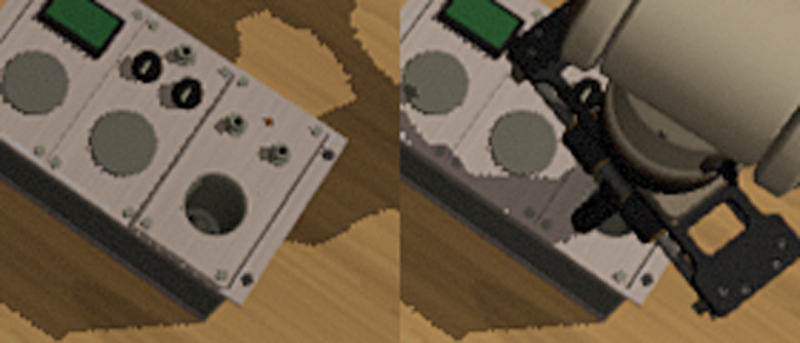

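The arm hides most of the plug-in, but the dark seam beside it (left picture, 135,230) no longer shows in the right picture. The moment has also risen to 0.24, so the stem may be at the stop. I'll nudge gently to check.

Emit:
apply_moves:
  series:
    - [0,0,1,0,0,0,0]
    - [0,0,0,0,0,0,0]

```text
clock: 15.95
ee_pos: [0.5933, 0.133, 0.2002]
tcp_rot: [-3.099, 0.517, -0.0]
wrist_force: [-0.2, -2.0, -4.0]
grip_width: 0.172
gripper_force: 22.0
```

```bash
python3 m.py
```

```text
15.95 [0.5933 0.133  0.2002] yaw -108.9 F [-0.2 -2.  -4. ] M [-0.409 -0.041  0.302] tau6 0.414 q6 1.924
```

The moment is about three times the drawing torque, so this is the hard stop. I'll back off slightly and lift out.

Emit:
apply_moves:
  series:
    - [0,0,-2,0,0,0,0]
    - [0,0,-2,0,0,0,0]
    - [0,0,0,0,0,0,0]
    - [0,0,0,0,0,-0.003,0]
    - [0,0,0,0,0,-0.005,0]
    - [0,0,0,0,0,-0.005,0]
    - [0,0,0,0,0,0,0]

```text
clock: 16.53
ee_pos: [0.5932, 0.1333, 0.2143]
tcp_rot: [-3.114, 0.411, -0.0]
wrist_force: [-0.4, 0.7, -2.6]
grip_width: 0.174
gripper_force: 22.0
```

```bash
python3 m.py
```

```text
16.5333 [0.5932 0.1333 0.2143] yaw -105.0 F [-0.4  0.7 -2.6] M [ 0.083  0.409 -0.025] tau6 -0.008 q6 1.855
```

Emit:
apply_moves:
  series:
    - [0,0,0,0,0,-0.006,0]
    - [0,0,0,0,0,-0.01,0]
    - [0,0,0,0,0,-0.01,0]
    - [0,0,0,0,0,-0.01,0]
    - [0,0,0,0,0,-0.01,0]
    - [0,0,0,0,0,-0.01,0]
    - [0,0,0,0,0,-0.01,0]
    - [0,0,0,0,0,-0.01,0]
    - [0,0,0,0,0,-0.01,0]
    - [0,0,0,0,0,-0.01,0]
    - [0,0,0,0,0,-0.014,0]
    - [0,0,0,0,0,0,0]

```text
clock: 17.53
ee_pos: [0.5945, 0.1331, 0.3268]
tcp_rot: [-3.114, 0.41, -0.009]
wrist_force: [0.0, -0.1, -2.6]
grip_width: 0.176
gripper_force: 22.0
```

Emit:
apply_moves:
  series:
    - [0,0,-6,0,0,0,0]
    - [0,0,-6,0,0,0,0]
    - [0,0,-6,0,0,0,0]
    - [0,0,-6,0,0,0,0]
    - [0,0,-6,0,0,0,0]
    - [0,0,-6,0,0,0,0]
    - [0,0,-6,0,0,0,0]
    - [0,0,-6,0,0,0,0]
    - [0,0,-6,0,0,0,0]
    - [0,0,-6,0,0,0,0]
    - [0,0,-6,0,0,0,0]
    - [0,0,0,0,0,0,0]

```text
clock: 18.53
ee_pos: [0.593, 0.133, 0.3226]
tcp_rot: [-2.834, -1.356, 0.001]
wrist_force: [-0.6, 0.3, -3.7]
grip_width: 0.174
gripper_force: 22.0
```

Emit:
apply_moves:
  series:
    - [0,0,0,-0.015,0.008,0,0]
    - [0,0,0,-0.026,0.014,0,0]
    - [0,0,0,-0.03,0.016,0,0]
    - [0,0,0,-0.03,0.016,0,0]
    - [0,0,0,-0.03,0.016,0,0]
    - [0,0,0,-0.03,0.016,0,0]
    - [0,0,0,-0.03,0.016,0,0]
    - [0,0,0,-0.03,0.016,0,0]
    - [0,0,0,-0.03,0.016,0,0]
    - [0,0,0,-0.03,0.016,0,0]
    - [0,0,0,-0.03,0.016,0,0]
    - [0,0,0,-0.023,0.012,0,0]

```text
clock: 19.53
ee_pos: [0.5203, -0.2412, 0.3228]
tcp_rot: [2.839, 1.345, -0.001]
wrist_force: [0.3, 0.2, -4.3]
grip_width: 0.168
gripper_force: 22.0
```

Emit:
apply_moves:
  series:
    - [0,0,0,0,0,0,0]
    - [0,0,0,0,0,0,0]
    - [0,0,0,0,0,0,0]

```text
clock: 19.78
ee_pos: [0.5213, -0.2381, 0.3228]
tcp_rot: [-2.836, -1.349, -0.0]
wrist_force: [-0.2, -0.2, -4.1]
grip_width: 0.171
gripper_force: 22.0
```

```bash
python3 m.py; python3 - <<'E'
from h import *
d=snap('scene','s3')
v=proj('s3',[.57,.13,.14]).astype(int)
a=cv2.imread('pics/scene0.png')[v[1]-50:v[1]+55,v[0]-60:v[0]+50]; b=d['frame'][v[1]-50:v[1]+55,v[0]-60:v[0]+50]
g=pose()[0]-[0,0,.11]; u=proj('s3',g).astype(int); print(u,proj('s3',pose()[0]-[0,0,.1527]))
c=d['frame'][u[1]-50:u[1]+55,u[0]-40:u[0]+40]
cv2.imwrite('pics/c4.png',cv2.resize(np.hstack([a,b,c]),(800,280),interpolation=cv2.INTER_CUBIC))
delta([.5213,-.2385,.32],-39.4)
E
```

```text
19.7833 [ 0.5213 -0.2381  0.3228] yaw -39.1 F [-0.2 -0.2 -4.1] M [-0.031  0.08  -0.02 ] tau6 0.015 q6 0.043
[255 169] [257.25184465 179.79012807]
shift [-0.0007  0.0004  0.003 ] tool z turn 0.4 or -179.6 yaw now -39.0 q6 0.043
```

View pics/c4.png

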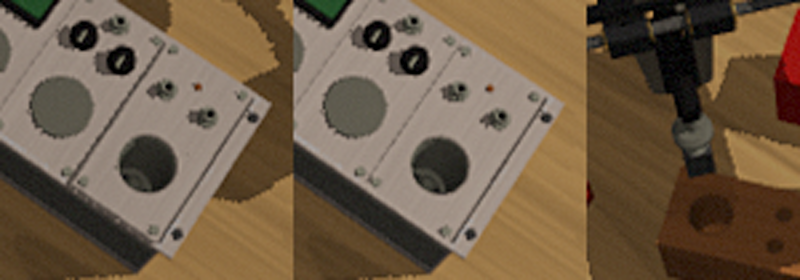

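The plug-in is now flush: its seam at (375,180) is as thin as its neighbour's. The key hangs above the hole, so I lower it.

Emit:
apply_moves:
  series:
    - [0,0,0.3,-0.0004,0,0.01,0]
    - [0,0,0,0,0,0.015,0]
    - [0,0,0,0,0,0.02,0]
    - [0,0,0,0,0,0.02,0]
    - [0,0,0,0,0,0.012,0]
    - [0,0,0,0,0,0.008,0]
    - [0,0,0,0,0,0,0]

```text
clock: 20.42
ee_pos: [0.5202, -0.2377, 0.2358]
tcp_rot: [-2.836, -1.344, 0.003]
wrist_force: [-1.2, 0.3, -3.5]
grip_width: 0.172
gripper_force: 22.0
```

Emit:
apply_moves:
  series:
    - [0,0,0,0,0,0.005,0]
    - [0,0,0,0,0,0.005,0]
    - [0,0,0,0,0,0.005,0]
    - [0,0,0,0,0,0.005,0]
    - [0,0,0,0,0,0,0]

```text
clock: 20.83
ee_pos: [0.5206, -0.2387, 0.217]
tcp_rot: [-2.838, -1.344, 0.001]
wrist_force: [0.3, -0.1, -4.4]
grip_width: 0.175
gripper_force: 22.0
```

Emit:
apply_moves:
  series:
    - [0,0,0,0,0,0.005,0]
    - [0,0,0,0,0,0.005,0]
    - [0,0,0,0,0,0.005,0]
    - [0,0,0,0,0,0.005,0]
    - [0,0,0,0,0,0,0]

```text
clock: 21.25
ee_pos: [0.5203, -0.2384, 0.1965]
tcp_rot: [-2.837, -1.344, 0.002]
wrist_force: [-0.5, 0.6, -5.0]
grip_width: 0.177
gripper_force: 22.0
```

Emit:
apply_moves:
  series:
    - [0,0,0,0,0,0.005,0]
    - [0,0,0,0,0,0.005,0]
    - [0,0,0,0,0,0.005,0]
    - [0,0,0,0,0,0,0]

```text
clock: 21.58
ee_pos: [0.5203, -0.2384, 0.1816]
tcp_rot: [-2.837, -1.344, 0.002]
wrist_force: [0.3, 0.4, -4.7]
grip_width: 0.173
gripper_force: 22.0
```

Emit:
apply_moves:
  series:
    - [0,0,0,0,0,0.004,0]
    - [0,0,0,0,0,0.004,0]
    - [0,0,0,0,0,0.003,0]
    - [0,0,0,0,0,0,0]
    - [0,0,0,0,0,0,0]

```text
clock: 22.0
ee_pos: [0.5209, -0.2388, 0.1719]
tcp_rot: [-2.839, -1.345, 0.0]
wrist_force: [0.2, 0.3, -3.6]
grip_width: 0.172
gripper_force: 22.0
```

Emit:
apply_moves:
  series:
    - [0,0,0,0,0,0.0015,0]
    - [0,0,0,0,0,0.001,0]
    - [0,0,0,0,0,0.001,0]
    - [0,0,0,0,0,0,0]

```text
clock: 22.33
ee_pos: [0.5209, -0.2388, 0.1684]
tcp_rot: [-2.839, -1.345, 0.0]
wrist_force: [0.4, 0.2, -4.8]
grip_width: 0.171
gripper_force: 22.0
```

Emit:
apply_moves:
  series:
    - [0,0,0,0,0,0.0005,0]
    - [0,0,0,0,0,0,0]
    - [0,0,0,0,0,0,0]

```text
clock: 22.58
ee_pos: [0.5211, -0.2389, 0.1682]
tcp_rot: [2.839, 1.345, 0.0]
wrist_force: [0.7, -0.0, -3.7]
grip_width: 0.174
gripper_force: 22.0
```

Within about 1 mm of the floor, so I release gently and rise.

Emit:
apply_moves:
  series:
    - [0,0,0,0,0,0.0005,0]
    - [0,0,0,0,0,0,0.25]
    - [0,0,0,0,0,0,0.35]
    - [0,0,0,0,0,0,0.45]
    - [0,0,0,0,0,0,0.5]
    - [0,0,0,0,0,0,0.5]
    - [0,0,0,0,0,0,0.5]
    - [0,0,0,0,0,0,0.5]

```text
clock: 23.25
ee_pos: [0.521, -0.2389, 0.1676]
tcp_rot: [2.839, 1.345, 0.0]
wrist_force: [0.3, 0.3, 0.4]
grip_width: 0.498
gripper_force: 0.0
```

Emit:
apply_moves:
  series:
    - [0,0,0,0,0,-0.005,0.5]
    - [0,0,0,0,0,-0.015,0.5]
    - [0,0,0,0,0,-0.02,0.5]
    - [0,0,0,0,0,-0.025,0.5]
    - [0,0,0,0,0,-0.025,0.5]
    - [0,0,0,0,0,0,0.5]
    - [0,0,0,0,0,0,0.5]
    - [0,0,0,0,0,0,0.5]

```text
clock: 23.92
ee_pos: [0.5207, -0.2386, 0.2568]
tcp_rot: [-2.838, -1.344, 0.001]
wrist_force: [0.3, 0.6, -0.2]
grip_width: 0.5
gripper_force: 0.0
```

```bash
python3 m.py; python3 - <<'E'
from h import *
d=snap('wrist','w5'); c=snap('scene','s5')
a=cv2.resize(d['frame'],(400,300)); b=cv2.resize(c['frame'][95:320,130:430],(400,300))
cv2.imwrite('pics/c5.png',np.hstack([a,b]))
E
```

```text
23.9167 [ 0.5207 -0.2386  0.2568] yaw -39.3 F [ 0.3  0.6 -0.2] M [-0.077  0.112  0.007] tau6 0.001 q6 0.045
```

View pics/c5.png

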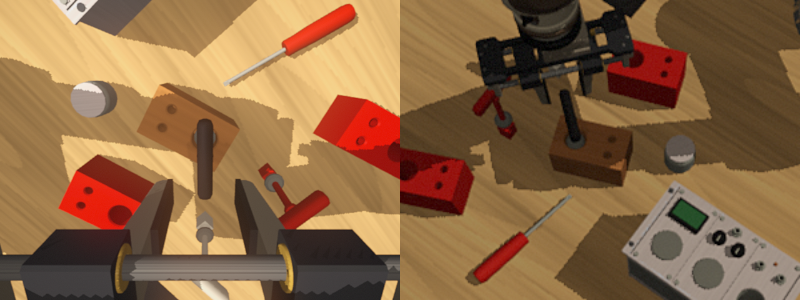

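The key stands upright in the wooden stand at (205,135), as it did at the start. The gripper is clear and nothing else has moved.

```bash
python3 -c "
from bench import ticket; print(ticket.job_done())"
```

```text
the job is handed in; nothing more can be done
None
```

The plug-in is drawn home and looks flush with its neighbours in the camera picture, the T-key stands upright in its hole in the wooden stand, nothing else was moved, and I have handed the job in (no verdict was returned).

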